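Click the battery into the kitchen scale and wake it

ROBOT

A 6-joint arm with a two-finger parallel gripper is mounted at the origin on the work surface. World frame = base frame: x ahead of the robot, y to its left, z up, the work surface at z = 0. Lengths are in m, angles in rad, forces in N, time in s.
With the tool pointing down it reaches from about 0.325 to 0.85 m from the base axis. Payload 4.4 kg.
Tool frame: the origin (TCP) lies between the finger pads; the fingertips stand env.tips_ahead ahead of it and the grasp point (between the pads) lies 2 mm behind it (env.tips_ahead is the distance from the TCP to the fingertips, in m); z points along the fingers, y is the direction in which the jaws open and shut (so a half turn about z gives the same grasp; the last joint's range is limited). The gripper opens to 94 mm and grips with 3 to 60 N. Pads are 16 mm wide; open, the fingers measure 119 mm over their backs; the gripper's body (75 mm by 177 mm) begins 78 mm behind the grasp point.
Start: joints at [0.977, 0.207, 1.542, -0, 1.393, -0.15], TCP at [0.247, 0.519, 0.222] pointing down, gripper open.
Joint ranges: [-2.73, 2.73], [-0.86, 2.22], [0.23, 2.46], [-1.11, 4.25], [0.08, 2.63], [-2.82, 2.82]. Speed limits (rad/s): [2.79, 2.79, 3.14, 3.14, 3.14, 3.14].

INTERFACE

Orientations are given as [roll, pitch, yaw] about the fixed x, y, z axes, in that order (R = Rz(yaw) Ry(pitch) Rx(roll)).
In Python, from workcell import env gives the robot as it stands.
- The arm moves only by the tool carry_out, never from a script. Its argument "commands" is one flat list of numbers, 5 for each row, row after row: the shift along the world's x, y, z in m, then the turn about the world's z in rad, then the opening in per cent of the stroke, from 0 (shut) to 100 (fully open). A call has 1 to 20 rows; each row shifts and turns the commanded pose from where the row before left it; what a row does not reach is not made up. A row lasts 1/8 s, in which the tool goes at most 62.5 mm and 10.7 degrees, less where a joint would pass 70% of its speed; a pose out of reach is approached as far as the arm can. A call with a gripper value outside its range is refused whole. The fingers move at their own pace and stop on an object; "force" is the grip in N (left out, the last holds). Time passes only in rows, so rows that do not move let the fingers close. It gives the time, the measured TCP pose, the force and the opening at its end, in the units of the state.
- env.observe(): the state, without advancing time (a new reading comes with each control period).
- env.camera(name): name is "side" or "top" or "wrist"; returns the picture (384x512x3 uint8, blue, green, red); there is no depth.
- env.camera_info(name): a dict with "mtx" (3x3 intrinsics, pixels), "rvec" (rotation vector, rad) and "tvec" (3), from world to camera coordinates, as OpenCV has them. Camera axes: x right, y down, z forward; pixel columns grow to the right and rows downward; lengths in m; the calibration is good to about 2 mm. The wrist camera is an equidistant fisheye: a pixel r from the principal point sees the ray r / f radians off the axis. A picture is of the moment at which its call begins: read the wrist's pose just before it. camera_info takes no time and is no camera call; for the wrist camera it gives the pose at the moment of the call.
- env.job_done(): hands the job in, once; it reports no verdict.
The state is a dict: "time": time; "joint_positions": joint angles; "joint_vel": joint speeds; "tau": joint torques, N m; "ee_pos": TCP position; "ee_rot": TCP orientation; "force": force on the tool from outside, world axes, zero at the start; "torque": the same for the moment, N m; "grip_width": finger opening in m.
Only numpy, scipy, OpenCV 4.12 (cv2) and the standard library are available. Lean on these libraries where they do the work, as an engineer would, in place of code of your own. Each camera call takes 0.05 s, during which the arm holds its last target. There are 200 camera calls.

TASK

Put the battery cartridge upright into the dock on the side of the kitchen scale and push it down past the side ball until it clicks and stays fully home by itself, then let go of it and press the scale's button right down to wake the scale. The scale's load cell is delicate: never lean on the scale or jam the cartridge with more than about 5 kg (50 N), and leave the steamer, bowl, jar and spoon where they are.

Things in the scene. Friction and masses are not known exactly. Their poses are not given: they have to be found in the camera images.
- cartridge: Black battery cartridge standing loose on the counter: 44 mm (its x) by 26 mm (its y) by 90 mm tall (its z), 90 to 150 g. Origin: centre of its underside. A 4.5 mm deep groove crosses both broad (y) faces from 10 to 27 mm above the underside; grip the plain faces above the groove, high enough that the fingers clear the dock's rim. A half turn about z makes no difference.
- scale: White kitchen scale fixed on the counter, 200 mm (its x) by 190 mm (its y), top 30 mm high, with a round steel pan (148 mm across, top 44 mm high, centred at x +22 mm). Origin: centre of its underside on the counter; z up. A grey battery dock is clipped to a rail on its +y side; the button is on top near its -x edge.
- dock_mid (a point): Middle of the dock's clip range at rim height, 64 mm above the counter, axes as the scale's. The dock (60 x 42 mm block, open on top) sits up to 20 mm either way from here along the scale's x (not measured: look or feel; it stays put in use). Its upright slot is 46 mm along x, 27.6 mm along y (1 and 0.8 mm clear each side of the cartridge); 45-degree lead-in, 1.5 mm in x, 3 mm in y.
- ball_mid (a point): 26 mm below dock_mid: height of the sprung steel ball (18 mm across) that stands out 4.3 mm into the slot from its +y wall. The cartridge's foot meets it 18 to 20 mm below the rim; passing it takes about 5 to 15 N. It shifts along x with the dock.
- seat_mid (a point): 42 mm below dock_mid (22 mm above the counter): height of the cartridge's underside when the ball has dropped in its groove and holds it. Sprung contacts push back from 37 mm below the rim, with up to 4 N; the solid stop is 45 mm below the rim. Not clicked, the cartridge stays or rises 5 mm or more higher when let go. Shifts along x with the dock.
- button (a joint): Travel of the scale's push button, m: 0 up, 0.006 fully down (5 N); it springs back.
- button_top (a point): Centre of the top of the round steel button (26 mm across), which is pressed straight down; at x -78 mm, y +45 mm in the scale's frame.
- steamer: Stacked pair of stainless steamer tiers with lid, 212 mm across, 190 mm tall; origin at the centre of its underside. Leave it alone.
- bowl: Cobalt ceramic bowl, 140 mm across, 60 mm tall; origin at the centre of its underside. Leave it alone.
- jar: Lidded glass jar, 76 mm across, 115 mm tall; origin at the centre of its underside. Leave it alone.
- spoon: Wooden spoon, 260 mm long, lying on the counter; origin at its middle. Leave it alone.
There are look-alikes about, which are no part of the job. Of the things that look like the cartridge, take the one that is farthest from the robot's base at the start.

How it is judged:
By the outcome, as a careful person would: the job done as asked, in the order asked, and still so for the second after the job is handed in, with the robot touching nothing.
It also fails if it takes over 70 s, if anything falls off the work surface, if the arm or the gripper's body presses on something with over 40 N, if the wrist force passes 120 N, or if a joint passes its speed limit or range.

## Working session

There is one attempt and no reset: what is moved stays moved. The work goes in short steps, Python scripts to look and compute and a tool call to move; the robot and the scene stay as the last step left them, time stands still between calls to the robot, and variables do not carry over. Pictures are saved under pics/ and viewed, about 8 in all and at most 12, crops included, and the job is handed in when it is done.

Besides the shell and the picture viewer there is one more tool, called after ">>>" by a JSON object that holds its "api" and its "payload", one argument or row to a line. carry_out: Moves the arm, as the interface text tells. Its arguments: {"type":"object","properties":{"commands":{"type":"array","items":{"type":"number"}},"force":{"type":"number"}},"required":["commands"]}

```bash
mkdir -p pics; ls
python3 - <<'E'
from workcell import env
import cv2,numpy as np
print(env.observe(), env.tips_ahead)
ims=[]
for n in("side","top","wrist"):
    i=env.camera_info(n);print(n,{k:np.round(v,4).tolist() for k,v in i.items() if k in("mtx","rvec","tvec")})
    im=env.camera(n);cv2.imwrite(f"pics/{n}0.png",im);ims.append(im)
cv2.imwrite("pics/top_a.png",cv2.resize(ims[1],(800,600),interpolation=cv2.INTER_CUBIC))
cv2.imwrite("pics/side_a.png",cv2.resize(ims[0],(800,600),interpolation=cv2.INTER_CUBIC))
E
```

```text
pics
{'time': 0.0, 'joint_positions': array([ 9.76490201e-01,  2.07405782e-01,  1.54291745e+00,  1.15957069e-05,
        1.39347244e+00, -1.50492467e-01]), 'joint_vel': array([ 0.00077003,  0.00099373, -0.00068446,  0.00051094,  0.00229331,
       -0.00039938]), 'tau': array([ 2.07016740e-05, -3.70889211e+01, -2.81410146e+01,  6.95520965e-02,
        3.64425278e-02, -1.98400467e-04]), 'ee_pos': array([0.24647762, 0.51866755, 0.22131614]), 'ee_rot': array([-3.13941625e+00, -3.41566912e-04,  2.69777657e+00]), 'force': array([-0.10888522, -0.03954949, -0.04695188]), 'torque': array([0.02168753, 0.01846008, 0.01135692]), 'grip_width': 0.09422934071791342} 0.017
side {'mtx': [[386.629, 0.0, 256.3555], [0.0, 386.629, 193.1469], [0.0, 0.0, 1.0]], 'rvec': [2.3104, -0.7637, 0.2717], 'tvec': [-0.4843, 0.3313, 1.1122]}
top {'mtx': [[377.677, 0.0, 250.8127], [0.0, 377.677, 192.1136], [0.0, 0.0, 1.0]], 'rvec': [2.2023, -2.1392, 0.0892], 'tvec': [-0.0013, 0.632, 1.2953]}
wrist {'mtx': [[297.3186, 0.0, 257.1301], [0.0, 297.3186, 194.4086], [0.0, 0.0, 1.0]], 'rvec': [-2.4802, -1.5669, -0.1852], 'tvec': [-0.5749, -0.0248, 0.3891]}
```

View pics/top_a.png

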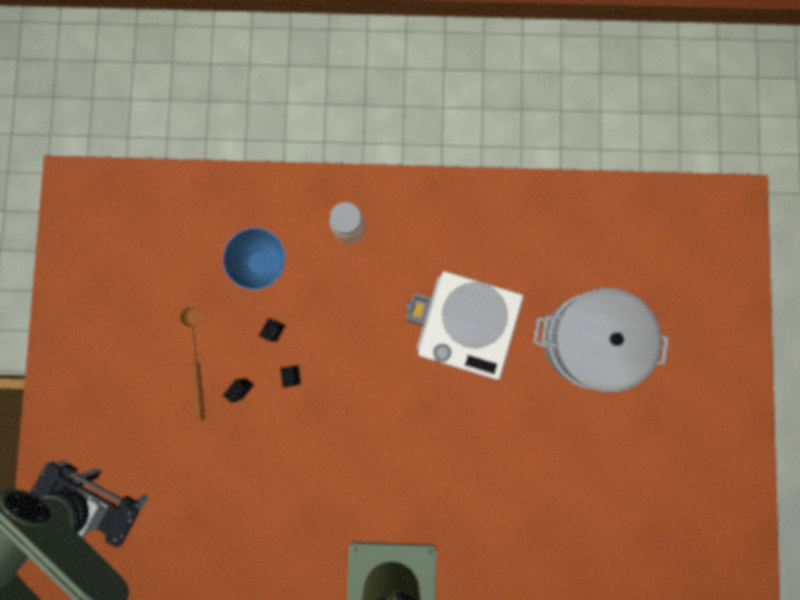

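View pics/side_a.png

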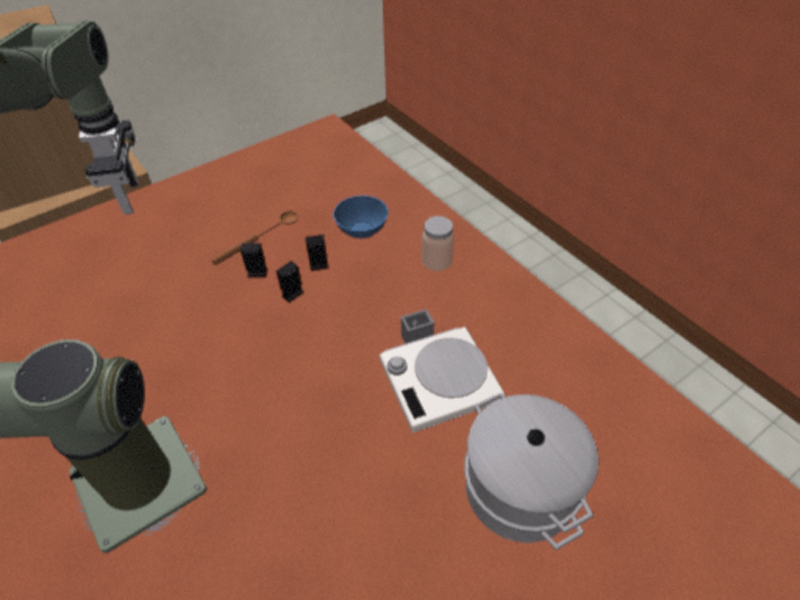

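Top view (800 px scale): three black candidates at (271,329), (290,376) and (237,389). The scale is at (470,325) with its dock at (418,310) and its button at (442,352). The bowl, jar, spoon and steamer are all clear of these. I'll measure their positions next.

```bash
cat > h.py <<'E'
import cv2,numpy as np
from workcell import env
def ray(info,px):
    px=np.asarray(px,float).reshape(-1,2);K=info["mtx"];R=cv2.Rodrigues(np.array(info["rvec"],float))[0];t=np.array(info["tvec"],float).ravel()
    n=(px-[K[0][2],K[1][2]])/[K[0][0],K[1][1]]
    if info.get("fish"):
        th=np.linalg.norm(n,axis=1,keepdims=True);d=np.hstack([n/np.maximum(th,1e-9)*np.sin(th),np.cos(th)])
    else: d=np.hstack([n,np.ones((len(n),1))])
    return -R.T@t,d@R
def plane(info,px,z):
    c,d=ray(info,px);return c+d*((z-c[2])/d[:,2:])
def wproj(info,P):
    K=info["mtx"];R=cv2.Rodrigues(np.array(info["rvec"],float))[0];q=np.atleast_2d(P)@R.T+np.array(info["tvec"],float).ravel()
    r=np.linalg.norm(q[:,:2],axis=1,keepdims=True);th=np.arctan2(r,q[:,2:])
    return q[:,:2]/np.maximum(r,1e-9)*th*K[0][0]+[K[0][2],K[1][2]]
def blobs(m,lo):
    return [c for c in cv2.findContours(m.astype(np.uint8)*255,cv2.RETR_EXTERNAL,cv2.CHAIN_APPROX_NONE)[0] if cv2.contourArea(c)>lo]
E
python3 - <<'E'
from h import *
T=env.camera_info("top");im=cv2.imread("pics/top0.png");S=env.camera_info("side");si=cv2.imread("pics/side0.png")
for n,img,I in(("top",im,T),("side",si,S)):
    for c in blobs(img.max(2)<60,60):
        x,y,w,h=cv2.boundingRect(c);M=c.reshape(-1,2).mean(0)
        p=plane(I,[M],.06)[0];print(n,(x,y,w,h),M.round(1),"z.045",p.round(3),"r",np.linalg.norm(p[:2]).round(3))
for c in blobs((im.min(2)>165)&(np.arange(384)[:,None]>130),300):
    r=cv2.minAreaRect(c);b=plane(T,cv2.boxPoints(r),.03);print("scale",r,b.round(3).tolist(),b.mean(0).round(3))
A=cv2.resize(im[190:270,130:210],(600,600),interpolation=cv2.INTER_CUBIC)
B=cv2.resize(im[165:250,250:340],(600,567),interpolation=cv2.INTER_CUBIC)
cv2.imwrite("pics/c1.png",cv2.convertScaleAbs(cv2.resize(A,(800,600))if 0 else A,alpha=1.5))
cv2.imwrite("pics/c2.png",B)
E
```

```text
top (234, 360, 34, 24) [250.5 374.1] z.045 [0.03 0.   0.06] r 0.03
top (0, 356, 25, 28) [  9.5 372.1] z.045 [0.011 0.794 0.06 ] r 0.794
top (0, 296, 89, 88) [ 47.6 334.1] z.045 [0.136 0.677 0.06 ] r 0.691
top (144, 243, 17, 14) [152.1 249.1] z.045 [0.426 0.345 0.06 ] r 0.548
top (181, 235, 11, 12) [185.7 240.4] z.045 [0.459 0.232 0.06 ] r 0.514
top (299, 229, 18, 9) [307.7 232.8] z.045 [ 0.496 -0.18   0.06 ] r 0.528
top (167, 205, 15, 13) [173.9 211.1] z.045 [0.556 0.277 0.06 ] r 0.622
top (444, 7, 68, 7) [476.8   9.9] z.045 [ 1.304 -0.769  0.06 ] r 1.514
side (338, 275, 10, 10) [342.6 279.5] z.045 [ 0.62  -0.388  0.06 ] r 0.731
side (258, 249, 13, 18) [263.9 257.3] z.045 [ 0.485 -0.197  0.06 ] r 0.524
side (44, 243, 18, 23) [ 53.1 254.5] z.045 [-0.017  0.191  0.06 ] r 0.192
side (38, 231, 71, 95) [ 74.1 279.9] z.045 [0.005 0.068 0.06 ] r 0.069
side (177, 168, 16, 25) [185.2 179.8] z.045 [0.455 0.224 0.06 ] r 0.507
side (154, 156, 17, 21) [162.2 166.2] z.045 [0.422 0.335 0.06 ] r 0.539
side (196, 151, 14, 22) [202.3 161.5] z.045 [0.551 0.268 0.06 ] r 0.613
side (55, 102, 33, 18) [ 72.9 110.1] z.045 [0.274 0.874 0.06 ] r 0.916
side (0, 16, 22, 15) [12.2 24.8] z.045 [0.268 1.884 0.06 ] r 1.903
side (0, 15, 76, 71) [41.  51.7] z.045 [0.31  1.469 0.06 ] r 1.501
scale ((300.2477111816406, 207.67433166503906), (55.266578674316406, 55.93705749511719), 16.699243545532227) [[0.513, -0.038, 0.03], [0.702, -0.09, 0.03], [0.652, -0.276, 0.03], [0.464, -0.223, 0.03]] [ 0.583 -0.157  0.03 ]
```

View pics/c1.png

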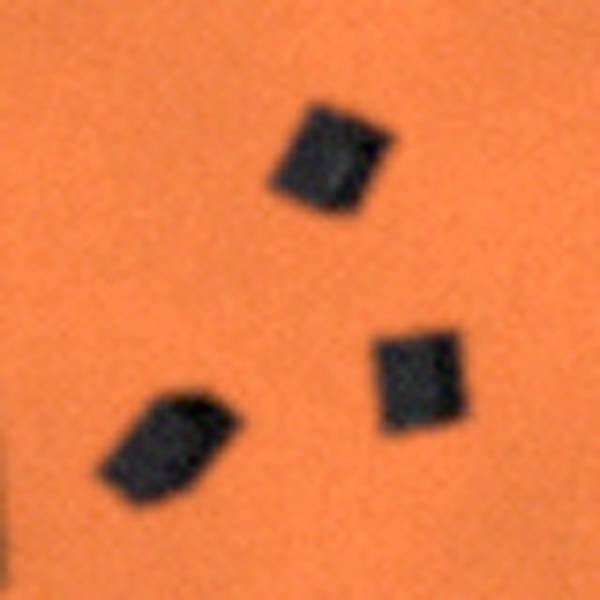

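The farthest candidate is the one at (173.9,211.1) in the native top picture, crop pixel (335,160). It is at about (0.556,0.277), r=0.62 m; the other two are at r=0.51 and 0.54, so this is the cartridge. I'll move over it for a wrist view.

>>> {"api": "carry_out", "payload": {
  "commands": [0.036,-0.029,0.006,0,100,0.036,-0.029,0.006,0,100,0.036,-0.029,0.006,0,100,0.036,-0.029,0.006,0,100,0.036,-0.029,0.006,0,100,0.036,-0.029,0.006,0,100,0.036,-0.029,0.006,0,100,0.036,-0.029,0.006,0,100,0,0,0,0,100,0,0,0,0,100],
  "force": 15
}}

```text
time: 1.4
ee_pos: [0.5343, 0.2874, 0.2698]
ee_rot: [-3.141, -0.001, 2.697]
force: [-0.5, -0.9, -0.8]
grip_width: 0.0941
```

Run:
```python
from h import *
o=env.observe();I=env.camera_info("wrist");im=env.camera("wrist")
c,d=ray(I,[[I["mtx"][0][2],I["mtx"][1][2]]])
print(o["time"],o["ee_pos"].round(4),o["ee_rot"].round(4),"cam",c.round(3),d.round(3),o["force"].round(2),list(I))
np.save("w1.npy",I,allow_pickle=True)
cv2.imwrite("pics/w1.png",im)
cv2.imwrite("pics/w1b.png",cv2.resize(cv2.convertScaleAbs(im,alpha=1.6,beta=10),(800,600),interpolation=cv2.INTER_CUBIC))
```

```text
1.4 [0.5343 0.2874 0.2698] [-3.1409e+00 -1.5000e-03  2.6975e+00] cam [0.474 0.317 0.431] [[ 0.212 -0.101 -0.972]] [-0.51 -0.92 -0.8 ] ['mtx', 'rvec', 'tvec']
```

View pics/w1b.png

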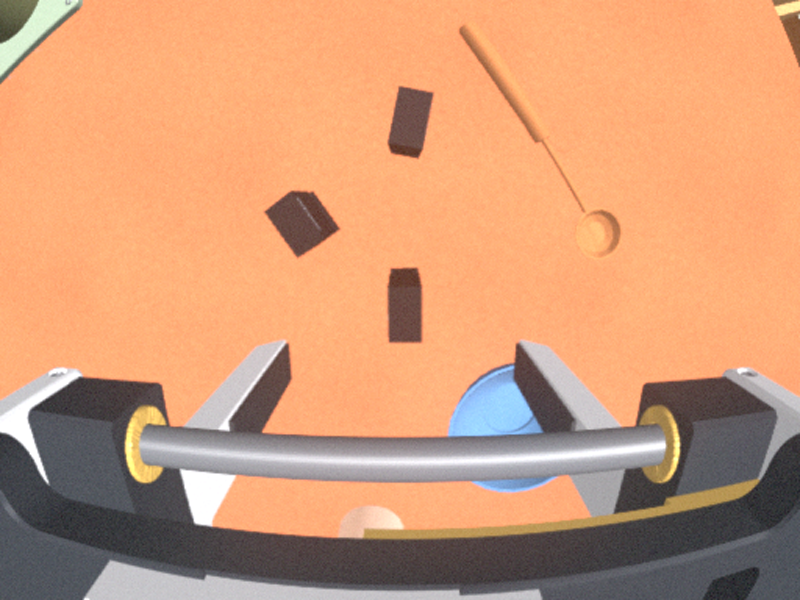

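The wrist view shows the target between the fingers at (405,305) px, with its top face from (389,283) to (422,342). The look-alikes are at (302,222) and (410,120), and the bowl is beyond. The jaws are almost square to the 26 mm faces already.

Run:
```python
from h import *
I=np.load("w1.npy",allow_pickle=True).item();I["fish"]=1
q=np.array([(389,283),(420,283),(422,342),(389,342)],float)*[.64,.64]
im=cv2.imread("pics/w1.png")
P=plane(I,q,.09)
print(P.round(4).tolist(),P.mean(0).round(4)); 
e=P[[2,3]].mean(0)-P[[0,1]].mean(0);w=P[[1,2]].mean(0)-P[[0,3]].mean(0)
print("len",np.linalg.norm(e),np.degrees(np.arctan2(e[1],e[0])),"wid",np.linalg.norm(w),np.degrees(np.arctan2(w[1],w[0])))
for c in blobs((im.max(2)<60)&(np.abs(np.arange(512)-259)<20)&(abs(np.arange(384)-195)<40)[:,None],100):
    print(cv2.boundingRect(c)); print(cv2.approxPolyDP(c,2,True).reshape(-1,2).tolist())
    r=cv2.minAreaRect(c);print(r)
    # width edges lower part: left/right/lower boundary
    B=c.reshape(-1,2)
    for y in(186,192,200,208,214):
        xs=B[B[:,1]==y,0];p=plane(I,[[xs.min()-.5,y],[xs.max()+.5,y]],.09);print(y,xs.min(),xs.max(),p.round(4)[:,:2].tolist())
    print(plane(I,[[259,B[:,1].max()+.5]],.09).round(4))
```

```text
[[0.5299, 0.2799, 0.09], [0.5399, 0.3008, 0.09], [0.5827, 0.2827, 0.09], [0.5717, 0.2596, 0.09]] [0.556  0.2807 0.09  ]
len 0.04642688747301699 -24.424100262036877 wid 0.02436953763144823 64.53284460572795
(250, 172, 18, 22)
[[264, 172], [252, 173], [250, 184], [256, 184], [254, 193], [257, 183], [267, 183]]
((258.4742431640625, 180.56698608398438), (19.08850860595703, 18.27623176574707), 66.03751373291016)
186 254 256 [[0.5375, 0.2821], [0.539, 0.2853]]
192 254 255 [[0.544, 0.279], [0.545, 0.2811]]Traceback (most recent call last):
  File "<stdin>", line 15, in <module>
    return umr_minimum(a, axis, None, out, keepdims, initial, where)
ValueError: zero-size array to reduction operation minimum which has no identity
```

>>> {"api": "carry_out", "payload": {
  "commands": [0.0217,-0.0064,-0.02,0.017,100,0,0,-0.04,0,100,0,0,-0.04,0,100,0,0,-0.04,0,100,0,0,-0.03,0,100,0,0,-0.02,0,100,0,0,-0.01,0,100,0,0,0,0,100,0,0,0,0,0,0,0,0,0,0,0,0,0,0,0,0,0,0,0,0,0,0,0,0,0],
  "force": 40
}}

```text
time: 3.08
ee_pos: [0.5566, 0.2809, 0.0705]
ee_rot: [3.142, 0.0, 2.715]
force: [-0.2, -0.1, 0.2]
grip_width: 0.0473
```

```bash
cat > snap.py <<'E'
import sys
from h import *
o=env.observe();print(o["time"],o["ee_pos"].round(4),o["ee_rot"].round(4),o["force"].round(2),o["torque"].round(3),o["grip_width"].round(4))
n,f=sys.argv[1:3];I=env.camera_info(n);im=env.camera(n);I["fish"]=n=="wrist"
np.save(f+".npy",I,allow_pickle=True);cv2.imwrite(f"pics/{f}.png",im)
if len(sys.argv)>3:
    x,y,w,h=map(int,sys.argv[3:7]);im=im[y:y+h,x:x+w]
s=min(800/im.shape[1],600/im.shape[0])
cv2.imwrite(f"pics/{f}b.png",cv2.convertScaleAbs(cv2.resize(im,None,fx=s,fy=s,interpolation=cv2.INTER_CUBIC),alpha=1.4,beta=10))
E
python3 -c "
from workcell import env
o=env.observe();print(o['ee_pos'],o['grip_width'],o['force'])"
```

```text
[0.556642   0.28086395 0.07053508] 0.04726597966292218 [-0.24430806 -0.06481874  0.21558472]
```

>>> {"api": "carry_out", "payload": {
  "commands": [0,0,0,0,0,0,0,0,0,0,0,0,0,0,0,0,0,0,0,0,0,0,0,0,0]
}}

```text
time: 3.7
ee_pos: [0.5566, 0.2809, 0.0704]
ee_rot: [-3.141, -0.0, 2.715]
force: [0.4, -0.4, 0.4]
grip_width: 0.0253
```

>>> {"api": "carry_out", "payload": {
  "commands": [0,0,0.01,0,0,0,0,0.03,0,0,0,0,0.04,0,0,0,0,0.04,0,0,0,0,0.04,0.03,0,0.005,-0.03,0,0.03,0,0.005,-0.04,0,0.03,0,0.005,-0.04,0,0.03,0,0.005,-0.04,0,0.037,0,0.005,-0.04,0,0,0,0.005,-0.04,0,0,0,0.005,-0.02,0,0,0,0,0,0,0,0,0,0,0,0,0]
}}

```text
time: 5.45
ee_pos: [0.5915, 0.0322, 0.2305]
ee_rot: [3.141, -0.0, 2.873]
force: [0.9, -0.8, -1.3]
grip_width: 0.0258
```

```bash
python3 snap.py wrist w2
python3 - <<'E'
from h import *
T=env.camera_info("top");print(plane(T,[[267.5,198.4],[283,225.5]],.064).round(3))
im=env.camera("top");cv2.imwrite("pics/top2.png",im)
E
```

```text
[[ 0.609 -0.041  0.064]
 [ 0.518 -0.095  0.064]]Traceback (most recent call last):
  File "snap.py", line 3, in <module>
    o=env.observe();print(o["time"],o["ee_pos"].round(4),o["ee_rot"].round(4),o["force"].round(2),o["torque"].round(3),o["grip_width"].round(4))
                                                                                                                       ^^^^^^^^^^^^^^^^^^^^^
AttributeError: 'float' object has no attribute 'round'
```

```bash
sed -i 's/o\["grip_width"\].round(4)/round(float(o["grip_width"]),4)/' snap.py; python3 snap.py wrist w2
```

```text
5.5 [0.5914 0.0324 0.2304] [ 3.1410e+00 -5.0000e-04  2.8734e+00] [-0.25 -0.45 -1.4 ] [-0.045  0.026  0.011] 0.0258
```

View pics/w2b.png

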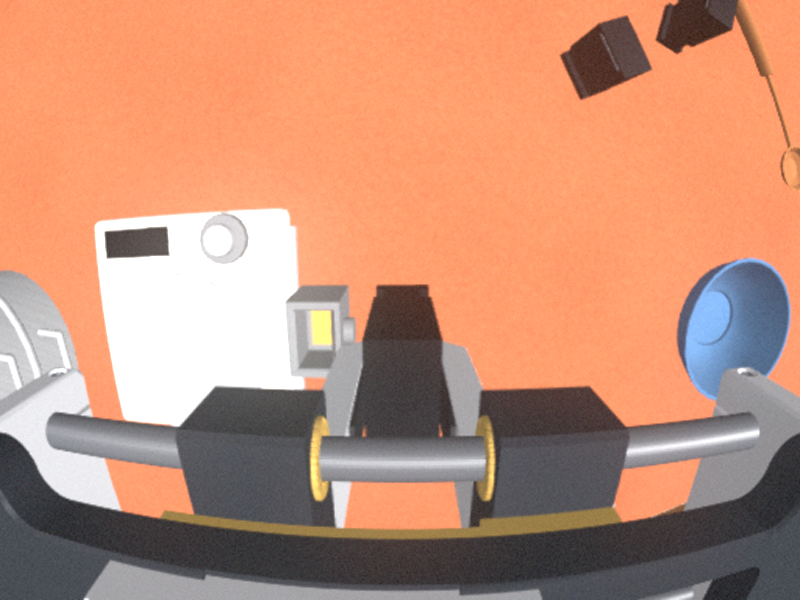

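The wrist view shows the dock's opening at (318,330) with yellow contacts inside and the ball housing at (349,330), the button at (224,238), and the cartridge held at (400,350). I'll enlarge the dock.

Run:
```python
from h import *
im=cv2.imread("pics/w2.png")[175:247,170:240]
cv2.imwrite("pics/w2c.png",cv2.resize(im,None,fx=8,fy=8,interpolation=cv2.INTER_CUBIC))
```

```text
(no output)
```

View pics/w2c.png

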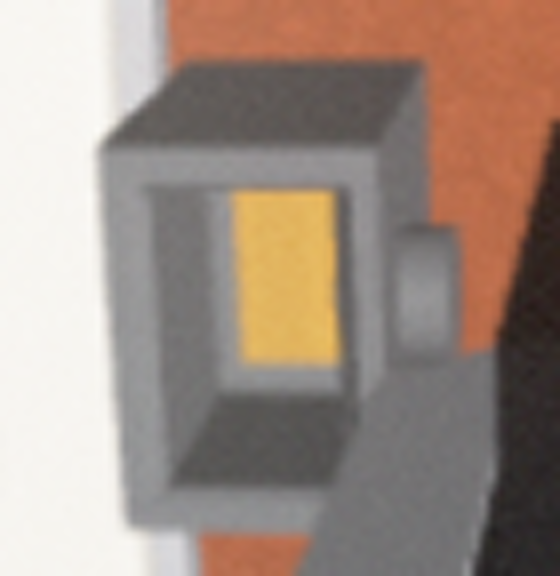

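Run:
```python
from h import *
I=np.load("w2.npy",allow_pickle=True).item();I["fish"]=1
im=cv2.imread("pics/w2.png")
f=lambda a:np.array(a)/8+[170,175]-.4375
yaw=2.8734-np.pi; 
o=plane(I,f([(103,148),(380,150),(130,526)]),.064);i=plane(I,f([(143,188),(343,188),(168,490)]),.064)
for n,q in(("outer",o),("inner",i)):
    a=q[1]-q[0];b=q[2]-q[0]
    print(n,q.round(4).tolist(),"dy",np.linalg.norm(a),np.degrees(np.arctan2(a[1],a[0]))-90,"dx",np.linalg.norm(b),np.degrees(np.arctan2(b[1],b[0])),"centre",(q[0]+(a+b)/2).round(4))
# foot of cartridge
g=im.max(2)
print(g[178:196,256]); print(g[185,232:282]); print(g[187,232:282])
tip=plane(I,[[240.6,183.5],[273.9,183.5]],.160);print("foot",tip.round(4).tolist(),(tip.mean(0)).round(4),np.linalg.norm(tip[1]-tip[0]))
# scale corners top z=.03 left edge/top edge for yaw
s=np.array([(96,222),(288,209)])*.64;print("scale -x edge",(P:=plane(I,s,.03)).round(4).tolist(),np.degrees(np.arctan2(*(P[1]-P[0])[1::-1]))-90)
b=np.array([(218,240)])*.64
print("button",plane(I,b,.045))
```

```text
outer [[0.5791, -0.0529, 0.064], [0.5902, -0.0137, 0.064], [0.6358, -0.0686, 0.064]] dy 0.04078747395254197 -15.84590632826935 dx 0.058917399034356416 -15.423849235693496 centre [ 0.613  -0.0412  0.064 ]
inner [[0.5863, -0.0491, 0.064], [0.5941, -0.0206, 0.064], [0.6317, -0.0608, 0.064]] dy 0.029556545501587886 -15.30826795114399 dx 0.046920895773017134 -14.525613303546535 centre [ 0.6129 -0.0407  0.064 ]
[188 189 187 179 114  58  50  50  51  51  52  52  50  50  48  45  48  50]
[190 191 188 187 184 184 184 183 154  77  59  57  57  56  55  52  51  54
  54  55  53  55  57  55  50  51  54  52  54  53  51  47  51  53  51  52
  55  58  60  58  57  69 131 183 190 191 195 197 195 192]
[187 184 188 188 187 189 193 185 154  80  58  60  58  51  54  54  54  50
  50  51  52  50  52  55  51  52  50  46  46  51  52  53  51  52  48  52
  53  56  58  59  59  70 134 188 191 186 188 192 193 194]
foot [[0.569, 0.0258, 0.16], [0.576, 0.0514, 0.16]] [0.5725 0.0386 0.16  ] 0.026539401649790514
scale -x edge [[0.4642, -0.2194, 0.03], [0.5135, -0.0383, 0.03]] -15.2069260616409
button [[ 0.51963828 -0.09718296  0.045     ]]
```

>>> {"api": "carry_out", "payload": {
  "commands": [0.007,-0.025,0,0,0,0.007,-0.025,0,0,0,0.0065,-0.024,0,0,0,0,0,-0.04,0,0,0,0,-0.035,0,0,0,0,-0.01,0,0,0,0,0,0,0,0,0,0,0,0]
}}

```text
time: 6.55
ee_pos: [0.6136, -0.0432, 0.1475]
ee_rot: [3.141, 0.004, 2.872]
force: [-0.2, -0.3, -1.2]
grip_width: 0.026
```

```bash
python3 snap.py wrist w3 210 150 90 70
```

```text
6.55 [ 0.6136 -0.0432  0.1475] [3.1413 0.0035 2.8721] [-0.2  -0.32 -1.15] [-0.014  0.018 -0.036] 0.026
```

View pics/w3b.png

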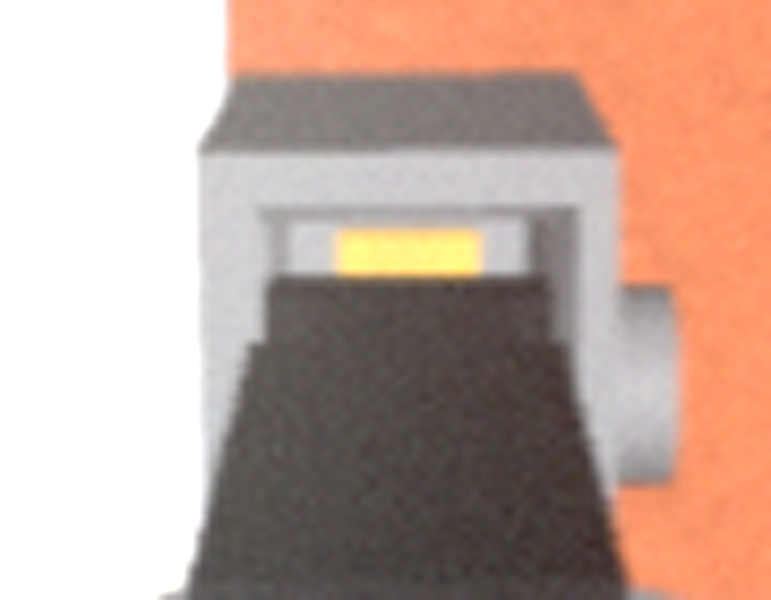

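Wrist crop: the dock's outer -x edge runs from (203,150) to (618,150), and its inner edge from (258,207) to (578,207). The cartridge's foot edge runs from (267,278) to (550,278), above the slot and roughly centred.

Run:
```python
from h import *
I=np.load("w3.npy",allow_pickle=True).item();I["fish"]=1
s=800/90; s=min(800/90,600/70)
f=lambda a:np.array(a,float)/s+[210,150]-.44
y=np.radians(-15.4);X=np.array([np.cos(y),np.sin(y)]);Y=np.array([-X[1],X[0]])
D=plane(I,f([(203,150),(618,150),(258,207),(578,207)]),.064)[:,:2]
F=plane(I,f([(267,278),(550,278)]),.1475-.0704)[:,:2]
for n,q in(("D",D),("F",F)):
    print(n,q.round(4).tolist(),"X",(q@X).round(4),"Y",(q@Y).round(4))
    print(np.degrees(np.arctan2(*(q[1]-q[0])[::-1]))-90)
c=np.array([(D[:2]@X).mean()+.030,(D[:2]@Y).mean()]);k=np.array([(F@X).mean()+.022,(F@Y).mean()])
print("err local",(c-k).round(4),"world",((c-k)[0]*X+(c-k)[1]*Y).round(4), "Dc",c[0]*X+c[1]*Y,"tcp local off",np.array([.6136,-.0432])@np.c_[X,Y]-k)
```

```text
D [[0.5787, -0.0533], [0.5895, -0.0145], [0.5856, -0.0497], [0.5939, -0.0197]] X [0.5721 0.5721 0.5777 0.5778] Y [0.1022 0.1426 0.1075 0.1387]
-15.456243421493824
F [[0.5902, -0.0494], [0.5972, -0.0241]] X [0.5822 0.5822] Y [0.1091 0.1353]
-15.461025899909302
err local [-0.0021  0.0002] world [-0.0019  0.0008] Dc [ 0.61299765 -0.04187322] tcp local off [-0.00113116 -0.00090394]
```

>>> {"api": "carry_out", "payload": {
  "commands": [-0.0018,0.0009,0,0,0,0,0,0,0,0,0,0,-0.005,0,0,0,0,-0.004,0,0,0,0,-0.002,0,0,0,0,0,0,0,0,0,0,0,0]
}}

```text
time: 7.48
ee_pos: [0.6103, -0.0422, 0.1344]
ee_rot: [-3.142, -0.0, 2.872]
force: [-0.9, -0.8, -1.5]
grip_width: 0.0257
```

>>> {"api": "carry_out", "payload": {
  "commands": [0.0013,-0.0002,0,0,0,0,0,0,0,0,0,0,0,0,0]
}}

```text
time: 7.85
ee_pos: [0.6116, -0.0424, 0.1345]
ee_rot: [3.142, 0.0, 2.872]
force: [-0.8, 0.4, -1.2]
grip_width: 0.0259
```

```bash
python3 snap.py wrist w4 210 160 90 67
```

```text
7.85 [ 0.6116 -0.0424  0.1345] [3.1416 0.     2.8718] [-0.77  0.44 -1.24] [0.056 0.069 0.002] 0.0259
```

View pics/w4b.png

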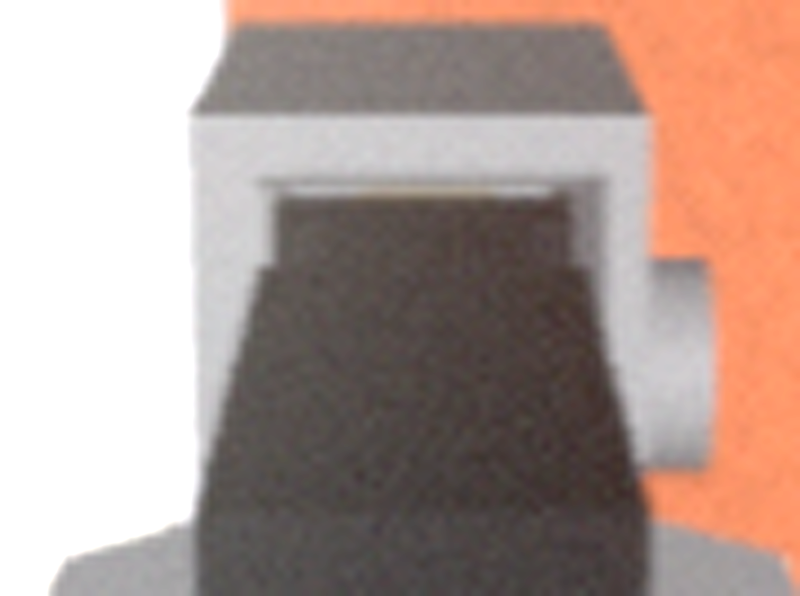

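The foot edge is now at row 198, columns 273–571, against the dock's inner edge at row 180, columns 258–606. It is nearly centred; I'll compute the rest.

Run:
```python
from h import *
I=np.load("w4.npy",allow_pickle=True).item();I["fish"]=1
s=800/90
f=lambda a:np.array(a,float)/s+[210,160]-.44
y=np.radians(-15.45);X=np.array([np.cos(y),np.sin(y)]);Y=np.array([-X[1],X[0]])
q=plane(I,f([(190,113),(650,113),(258,180),(606,180)]),.064)[:,:2];F=plane(I,f([(273,198),(571,198)]),.0641)[:,:2]
print("D X",(q@X).round(4),"Y",(q@Y).round(4),"F",(F@X).round(4),(F@Y).round(4))
print("gap outer->foot (want 8.0):",((F@X).mean()-(q[:2]@X).mean())*1e3,"lip->foot (want 2.5):",((F@X).mean()-(q[2:]@X).mean())*1e3)
```

```text
D X [0.5719 0.5719 0.578  0.578 ] Y [0.1022 0.1432 0.1082 0.1393] F [0.5796 0.5796] [0.1095 0.1362]
gap outer->foot (want 8.0): 7.724832064685994 lip->foot (want 2.5): 1.6265135350035376
```

>>> {"api": "carry_out", "payload": {
  "commands": [0.0006,0.0003,0,0,0,0,0,-0.002,0,0,0,0,-0.002,0,0,0,0,-0.002,0,0,0,0,-0.002,0,0,0,0,0,0,0]
}}

```text
time: 8.65
ee_pos: [0.612, -0.0421, 0.1261]
ee_rot: [-3.142, -0.001, 2.872]
force: [-0.8, 0.3, -1.3]
grip_width: 0.0257
```

>>> {"api": "carry_out", "payload": {
  "commands": [0,0,-0.003,0,0,0,0,-0.003,0,0,0,0,-0.002,0,0,0,0,0,0,0]
}}

```text
time: 9.15
ee_pos: [0.612, -0.0421, 0.1181]
ee_rot: [-3.142, -0.001, 2.872]
force: [0.4, 0.4, -1.0]
grip_width: 0.0258
```

>>> {"api": "carry_out", "payload": {
  "commands": [0,0,-0.002,0,0,0,0,-0.002,0,0,0,0,-0.002,0,0,0,0,0,0,0]
}}

```text
time: 9.65
ee_pos: [0.6127, -0.0435, 0.1131]
ee_rot: [-3.139, 0.002, 2.872]
force: [-0.7, -3.6, 1.4]
grip_width: 0.0257
```

>>> {"api": "carry_out", "payload": {
  "commands": [0,0,-0.002,0,0,0,0,-0.002,0,0,0,0,0,0,0]
}}

```text
time: 10.02
ee_pos: [0.6126, -0.0435, 0.109]
ee_rot: [-3.139, 0.002, 2.872]
force: [-0.9, -5.4, 1.7]
grip_width: 0.0255
```

>>> {"api": "carry_out", "payload": {
  "commands": [0,0,-0.002,0,0,0,0,-0.002,0,0,0,0,0,0,0]
}}

```text
time: 10.4
ee_pos: [0.6124, -0.0434, 0.1043]
ee_rot: [-3.139, 0.001, 2.872]
force: [0.5, -4.5, 0.7]
grip_width: 0.0255
```

>>> {"api": "carry_out", "payload": {
  "commands": [0,0,-0.002,0,0,0,0,-0.002,0,0,0,0,-0.002,0,0,0,0,-0.002,0,0,0,0,0,0,0]
}}

```text
time: 11.02
ee_pos: [0.6117, -0.0432, 0.0952]
ee_rot: [-3.139, -0.0, 2.872]
force: [0.8, -4.8, -5.4]
grip_width: 0.0259
```

>>> {"api": "carry_out", "payload": {
  "commands": [0,0,-0.002,0,0,0,0,-0.002,0,0,0,0,0,0,0]
}}

```text
time: 11.4
ee_pos: [0.6118, -0.0419, 0.0918]
ee_rot: [3.141, -0.001, 2.872]
force: [-1.0, -2.7, -1.8]
grip_width: 0.0255
```

>>> {"api": "carry_out", "payload": {
  "commands": [0,0,0,0,50,0,0,0,0,50,0,0,0,0,50,0,0,0,0,50,0,0,0,0,50,0,0,0.02,0,50,0,0,0.04,0,50,0,0,0.05,0,50,-0.03,0,0.05,0,50,0,0,0,0,50,0,0,0,0,50]
}}

```text
time: 12.78
ee_pos: [0.5823, -0.0421, 0.2533]
ee_rot: [3.141, 0.001, 2.872]
force: [0.2, -0.4, -0.4]
grip_width: 0.0471
```

```bash
python3 snap.py wrist w5
```

```text
12.775 [ 0.5823 -0.0421  0.2533] [3.1415e+00 1.5000e-03 2.8717e+00] [ 0.22 -0.36 -0.44] [-0.005  0.064  0.045] 0.0471
```

View pics/w5b.png

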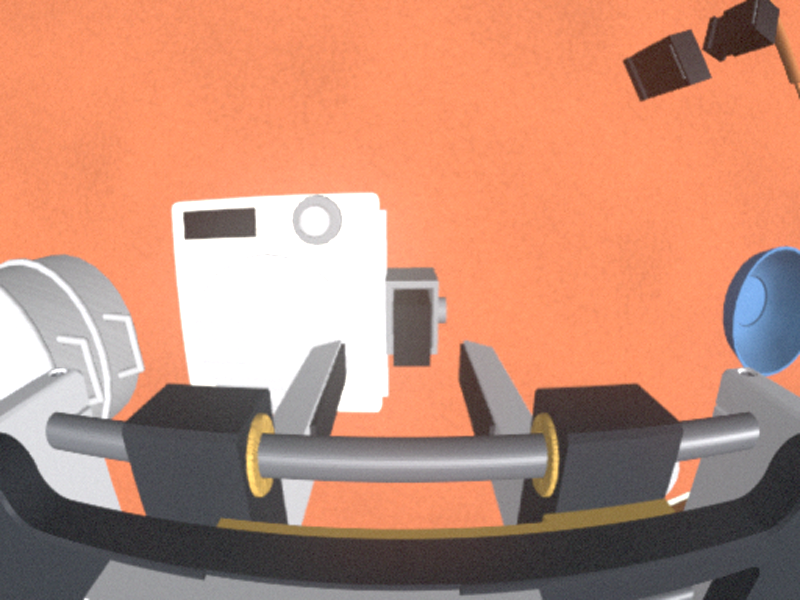

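The wrist view shows the cartridge standing in the dock at (412,325), released and upright, with its far top edge near row 366. The button is at (316,220). I'll work out the seat height and the button position.

Run:
```python
from h import *
I=np.load("w5.npy",allow_pickle=True).item();I["fish"]=1
im=cv2.imread("pics/w5.png");g=im.max(2)
y=np.radians(-15.45);X=np.array([np.cos(y),np.sin(y)]);Y=np.array([-X[1],X[0]])
print("col264 rows170-240",g[168:240:1,264].tolist())
for r in(215,225,230):print(r,g[r,244:284].tolist())
c,d=ray(I,[[264,233.7]])
print("cam",c)
# button ring & inner
roi=im[118:165,178:230];gr=cv2.cvtColor(roi,cv2.COLOR_BGR2GRAY)
m=np.zeros(g.shape,bool);m[118:165,180:228]=gr[:,2:50]<190
for lab,mm in(("ring",m),):
    for k in blobs(mm,100):
        e=cv2.fitEllipse(k);print(lab,e,[plane(I,[e[0]],z).round(4).tolist() for z in(.03,.045)])
m2=np.zeros(g.shape,bool);m2[132:150,192:214]=gr[14:32,14:36]>200
for k in blobs(m2,60):
    e=cv2.fitEllipse(k);print("inner",e,[plane(I,[e[0]],z).round(4).tolist() for z in(.03,.045)])
s=np.array([(172,206),(380,194)])*.64;P=plane(I,s,.03)[:,:2];print("edge",P.round(4).tolist(),P@X,P@Y)
```

```text
col264 rows170-240 [182, 177, 167, 117, 91, 90, 89, 87, 89, 91, 91, 103, 136, 140, 142, 139, 116, 76, 59, 59, 64, 66, 60, 60, 61, 61, 61, 60, 60, 65, 65, 65, 65, 67, 60, 63, 68, 63, 63, 63, 66, 62, 60, 66, 60, 64, 65, 63, 62, 63, 64, 62, 61, 60, 63, 61, 61, 64, 61, 62, 63, 59, 60, 62, 62, 68, 120, 169, 175, 178, 177, 178]
215 [205, 205, 186, 147, 142, 143, 140, 120, 78, 64, 67, 64, 65, 62, 65, 65, 62, 62, 62, 64, 63, 59, 60, 64, 56, 63, 60, 58, 61, 58, 60, 73, 99, 124, 139, 143, 163, 173, 179, 177]
225 [208, 207, 190, 153, 144, 141, 139, 120, 73, 66, 62, 66, 63, 61, 63, 66, 60, 63, 60, 64, 64, 63, 63, 61, 63, 61, 59, 59, 58, 60, 63, 92, 126, 140, 140, 151, 167, 176, 179, 180]
230 [210, 209, 205, 196, 180, 174, 171, 150, 80, 61, 67, 62, 60, 64, 65, 64, 66, 62, 63, 61, 60, 63, 62, 65, 60, 55, 60, 61, 62, 56, 73, 129, 170, 177, 176, 177, 178, 175, 175, 177]
cam [ 0.51743259 -0.02335955  0.41476957]
ring ((202.84637451171875, 134.07167053222656), (40.065818786621094, 46.32490921020508), 82.6758804321289) [[[0.5115, -0.0948, 0.03]], [[0.5117, -0.092, 0.045]]]
edge [[0.4666, -0.2223], [0.514, -0.0408]] [0.50893733 0.50627204] [-0.08999391  0.09760801]
```

Run:
```python
from h import *
I=np.load("w5.npy",allow_pickle=True).item();I["fish"]=1
y=np.radians(-15.45);X=np.array([np.cos(y),np.sin(y)]);Y=np.array([-X[1],X[0]])
D=plane(I,[[264,179.2]],.064)[0,:2]@X;print("D_X",D)
for z in(.107,.112,.117,.122,.127):
    F=plane(I,[[264,234.0]],z)[0,:2]@X;W=plane(I,[[251.6,230],[274.6,230]],z)[:,:2]@Y;print(z,"far-D (52)",(F-D)*1e3,"width(26)",(W[1]-W[0])*1e3)
# button by inner bright/ring from viewed pixels
for n,a in(("ring",[(317,220)]),("inner",[(315,220)])):
    for z in(.03,.04):
        p=plane(I,np.array(a)*.64-.2,z)[0,:2];print(n,z,p.round(4),p@X,p@Y)
im=cv2.imread("pics/w5.png")[110:180,165:255];s=8
cv2.imwrite("pics/w5c.png",cv2.resize(im,None,fx=s,fy=s,interpolation=cv2.INTER_CUBIC))
```

```text
D_X 0.5719585198730073
0.107 far-D (52) 53.46532470627474 width(26) 25.398793088064252
0.112 far-D (52) 51.50823316978226 width(26) 24.98616630735924
0.117 far-D (52) 49.55114163328966 width(26) 24.57353952665428
0.122 far-D (52) 47.59405009679718 width(26) 24.160912745949254
0.127 far-D (52) 45.6369585603047 width(26) 23.748285965244225
ring 0.03 [ 0.5196 -0.0975] 0.5268235383677302 0.04449859191141331
ring 0.04 [ 0.5196 -0.0955] 0.5262552414320315 0.04633939918945665
inner 0.03 [ 0.5191 -0.0991] 0.5267846692137339 0.04279221191504633
inner 0.04 [ 0.5191 -0.0971] 0.5262173824710799 0.04467736729503839
```

View pics/w5c.png

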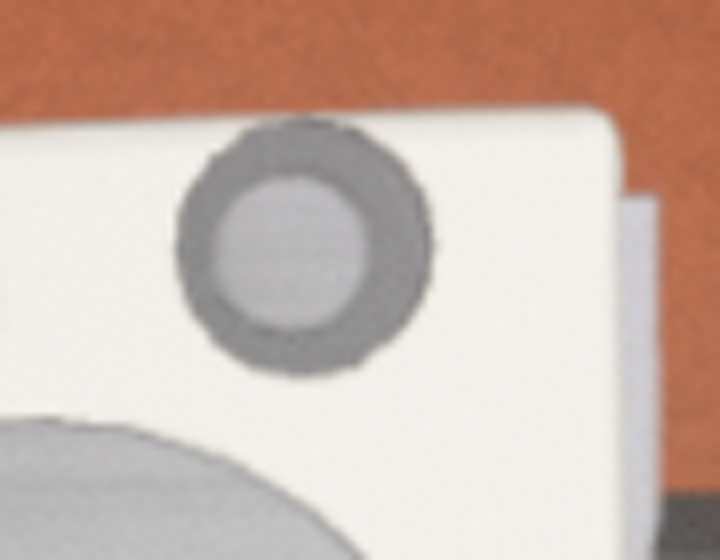

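Cartridge top comes out at about z 0.111 (home is 0.112), so it is clicked in. The raised button is in the crop at (292,252) within its bezel at (305,247), which puts it near (0.520,-0.097). I'll go there with the fingers shut.

>>> {"api": "carry_out", "payload": {
  "commands": [-0.02,-0.02,0,0,0,-0.02,-0.02,0,0,0,-0.022,-0.015,0,0,0,0,0,-0.04,0,0,0,0,-0.04,0,0,0,0,-0.04,0,0,0,0,-0.04,0,0,0,0,-0.01,0,0,0,0,0,0,0,0,0,0,0,0,0,0,0,0,0]
}}

```text
time: 14.2
ee_pos: [0.5216, -0.0976, 0.0842]
ee_rot: [-3.141, 0.003, 2.872]
force: [0.2, 1.2, -0.8]
grip_width: 0.0004
```

>>> {"api": "carry_out", "payload": {
  "commands": [-0.001,0,-0.004,0,0,0,0,-0.004,0,0,0,0,-0.004,0,0,0,0,-0.002,0,0,0,0,0,0,0]
}}

```text
time: 14.82
ee_pos: [0.5189, -0.097, 0.0683]
ee_rot: [3.142, -0.001, 2.872]
force: [-0.8, 0.0, 1.0]
grip_width: 0.0006
```

>>> {"api": "carry_out", "payload": {
  "commands": [0,0,-0.002,0,0,0,0,-0.002,0,0,0,0,-0.002,0,0,0,0,0,0,0]
}}

```text
time: 15.32
ee_pos: [0.5192, -0.0971, 0.0632]
ee_rot: [-3.142, -0.0, 2.872]
force: [-3.3, 1.3, 8.4]
grip_width: 0.0006
```

>>> {"api": "carry_out", "payload": {
  "commands": [0,0,-0.001,0,0,0,0,0,0,0]
}}

```text
time: 15.58
ee_pos: [0.5192, -0.0971, 0.0631]
ee_rot: [-3.141, -0.001, 2.872]
force: [-6.4, 0.6, 13.9]
grip_width: 0.0008
```

>>> {"api": "carry_out", "payload": {
  "commands": [0,0,-0.001,0,0,0,0,0,0,0]
}}

```text
time: 15.82
ee_pos: [0.5193, -0.0971, 0.063]
ee_rot: [-3.141, -0.001, 2.872]
force: [-7.8, 2.2, 18.2]
grip_width: 0.0003
```

>>> {"api": "carry_out", "payload": {
  "commands": [0,0,0.006,0,0,0,0,0,0,0,0,0,0,0,0]
}}

```text
time: 16.2
ee_pos: [0.5197, -0.0973, 0.0664]
ee_rot: [-3.142, 0.001, 2.872]
force: [-0.2, 1.4, 3.2]
grip_width: 0.0002
```

>>> {"api": "carry_out", "payload": {
  "commands": [0,0,0.002,0,0,0,0,0,0,0,0,0,0,0,0]
}}

```text
time: 16.58
ee_pos: [0.5197, -0.0973, 0.0685]
ee_rot: [-3.142, 0.001, 2.872]
force: [0.7, -0.7, 1.4]
grip_width: 0.0008
```

>>> {"api": "carry_out", "payload": {
  "commands": [0,0,0.002,0,0,0,0,0,0,0,0,0,0,0,0]
}}

```text
time: 16.95
ee_pos: [0.5186, -0.0969, 0.07]
ee_rot: [3.142, -0.001, 2.872]
force: [0.2, -0.5, -0.3]
grip_width: 0.0004
```

The spring slope (about 0.85 N/mm, zero near z 0.069, solid at 0.063) matches the full 6 mm of travel. I'll retreat and do the last check.

>>> {"api": "carry_out", "payload": {
  "commands": [0,0,0.03,0,0,0,0,0.05,0,0,0,0,0.05,0,0,0.02,0.02,0.05,0,0,0.02,0.02,0,0,0,0.022,0.015,0,0,0,0,0,0,0,0,0,0,0,0,0,0,0,0,0,0]
}}

```text
time: 18.08
ee_pos: [0.5804, -0.0427, 0.2501]
ee_rot: [-3.141, -0.001, 2.871]
force: [-0.3, 0.2, -0.1]
grip_width: 0.0005
```

```bash
python3 snap.py wrist w6
python3 - <<'E'
from h import *
a=cv2.imread("pics/w5.png").max(2);b=cv2.imread("pics/w6.png").max(2)
print(a[172:184,264],b[172:184,264]);print(a[228:240,264],b[228:240,264])
I=env.camera_info("top");t=env.camera("top");t0=cv2.imread("pics/top0.png");d=cv2.absdiff(t,t0).max(2)>60
for c in blobs(d,10):print("changed",cv2.boundingRect(c))
E
```

```text
18.075 [ 0.5804 -0.0427  0.2501] [-3.1413e+00 -1.0000e-03  2.8709e+00] [-0.29  0.17 -0.13] [-0.002  0.007  0.045] 0.0005
[ 91  90  89  87  89  91  91 103 136 140 142 139] [165 127  91  87  90  86  84  87  88  93 122 139]
[ 63  59  60  62  62  68 120 169 175 178 177 178] [111 110 108 111 109 108 110 111 110 110 108 111]
changed (172, 373, 30, 11)
changed (203, 369, 9, 15)
changed (235, 360, 29, 24)
changed (210, 350, 8, 11)
changed (0, 295, 94, 89)
changed (166, 204, 17, 15)
changed (224, 168, 85, 180)
```

View pics/w6b.png

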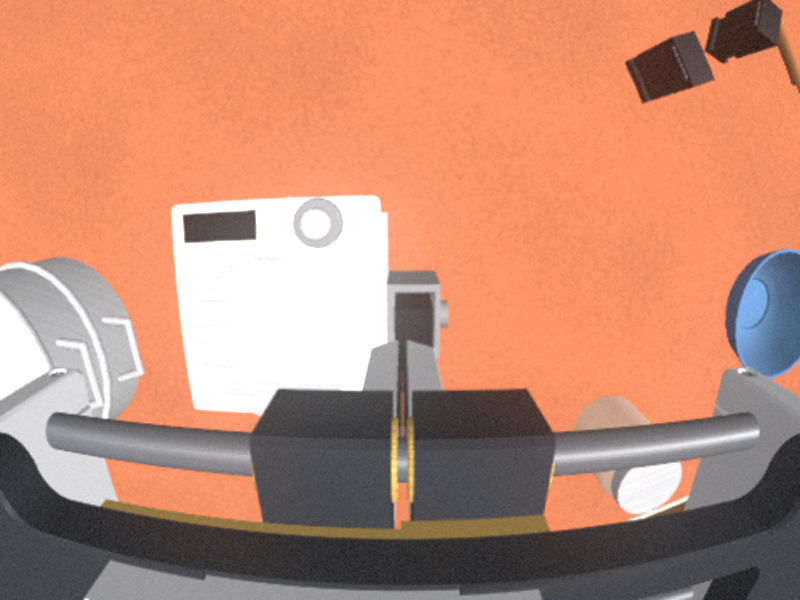

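The cartridge is still in the dock at (415,320), the button is free at (317,222), and the steamer, bowl and jar have not moved. In the top picture, apart from the arm, only the spot the cartridge came from has changed. Handing in.

```bash
python3 -c "
from workcell import env
print(env.job_done())"
```

```text
the job is handed in; nothing more can be done
None
```

The cartridge is clicked home in the dock and released, and the scale's button was pressed right down. I handed the job in at about 18 s on the robot's clock; no verdict was reported.

- **Cartridge:** I took the black cartridge farthest from the base, at about r = 0.62 m. It went down past the ball with no force reading above about 7 N. The force then reversed as it clicked. After I let go, the wrist picture put its top at about 111 mm, against 112 mm when home.
- **Button:** I pressed it with the fingers shut until it hit a solid stop, with a highest reading of about 20 N. The distance pushed was about 6 mm and it sprang back, which fits its full 6 mm of travel.
- **Last check:** With the arm raised clear and touching nothing, the cartridge was still in the dock. The top picture showed no change except the arm and the spot the cartridge came from. The steamer, bowl, jar and spoon had not moved.
- **Limits of the checks:**
  - In the last picture the shut fingers hid the cartridge's far top edge, so I did not measure its height again after pressing the button.
  - The cartridge measured about 25 mm wide in the seat-height picture, against its true 26 mm.
  - I did not look for a change on the scale's display.

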